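# Blank off an air outlet with a push-in plug

## Robot

A 7-joint arm with a two-finger parallel gripper is mounted at the origin on a cart in front of the work surface, level with it; the furniture and walls round the work are solid. World frame = base frame: x ahead of the robot, y to its left, z up, the work surface at z = 0. Lengths are in m, angles in rad, forces in N, time in s.
With the tool pointing down it reaches from about 0.4 to 0.85 m from the base axis. Payload 4.5 kg.
Tool frame: the origin (TCP) lies where the fingers leave the gripper's body, on its centre line; the fingertips stand 73 mm ahead of it and the grasp point (between the pads) lies 54 mm ahead of it (env.pinch_z is the z of the grasp point in the tool frame, in m); z points along the fingers, y is the line along which they close (so a half turn about z gives the same grasp; the last joint's range is limited). The gripper opens to 85 mm and grips with 20 to 120 N. Pads are 22 mm wide; open, the fingers measure 114 mm over their backs; the gripper's body (76 mm by 85 mm) begins 54 mm behind the grasp point. The pads swing forward as they close: fully open they stand 13 mm farther back than shut.
Start: joints at [-1.241, 0.689, -0.195, 1.565, 0.157, 0.902, -0.215], TCP at [0.182, 0.598, 0.304] pointing down, gripper open.
Joint ranges: [-3.01, 3.01], [-0.46, 2.08], [-1.47, 1.51], [0.13, 2.56], [-1, 4.14], [0.04, 2.09], [-2.66, 2.66]. Speed limits (rad/s): [2.57, 2.57, 3.14, 3.14, 3.14, 3.14, 3.14].

## Interface

Orientations are given as [roll, pitch, yaw] about the fixed x, y, z axes, in that order (R = Rz(yaw) Ry(pitch) Rx(roll)).
In Python, from rig import env gives the robot as it stands. Calls block until the motion is done:
- env.movep(position, orientation): joint-space move of the TCP to a pose.
- env.move_straight(position, orientation=None, velocity=0.15): straight line of the TCP; orientation=None keeps the orientation; velocity is the mean speed in m/s.
- env.goto_joints(angles): joint-space move.
- env.grip(opening): finger opening in m; the grip force is fixed at half the most; returns when the fingers have stopped.
- env.hold(seconds).
- env.solve_ik(position, orientation): joint angles nearest the present ones, or None.
- env.get_state(): the state.
- env.read_camera(name): name is "scene" or "top" or "wrist"; returns (picture, depth): 420x560x3 uint8, red, green, blue; 420x560 float32, m along the optical axis (not along the pixel's ray), 0 where there is no reading.
- env.camera_info(name): a dict with "K" (3x3 intrinsics, pixels), "rvec" (rotation vector, rad) and "tvec" (3), from world to camera coordinates, as OpenCV has them; the wrist camera has in their place "tool_from_camera" (4x4, takes a point from camera to tool coordinates, whose origin is the TCP and whose axes are the flange's). Camera axes: x right, y down, z forward; pixel columns grow to the right and rows downward; lengths in m; the calibration is good to about 2 mm. A picture is of the moment at which its call begins: read the wrist's pose just before it. camera_info takes no time and is no camera call.
A pose or a line that the arm cannot do raises env.MotionError and nothing moves.
- env.sign_off(): hands the job in; it is judged then, once.
The state is a dict: "time": time; "q": joint angles; "qvel": joint speeds; "effort": joint torques, N m; "ee_pos": TCP position; "tcp_rot": TCP orientation; "contact_force": force on the tool from outside, world axes, zero at the start; "torque": the same for the moment, N m; "finger_gap": finger opening in m; "grip_force": force on a finger pad.
Only numpy, scipy, OpenCV 4.12 (cv2) and the standard library are available. Lean on these libraries where they do the work, as an engineer would, in place of code of your own. Each camera call takes 0.05 s, during which the arm holds its last target. There are 200 camera calls.

## Task

Close the open air outlet of the airbrush manifold: lift the orange-headed blanking plug out of its wooden block, push it straight down into the blue-ringed fitting until it is fully home and locks, then tug it upward with about 10 N to prove that it holds, and let go. Do not press the plug against the manifold with more than 28 N, and leave the bottles, pot and figure where they stand.

Things in the scene. Friction and masses are not known exactly. Their poses are not given: they have to be found in the camera images.
- plug: Loose blanking plug, 92 mm tall, 60 g, upright in the wooden block, flange resting on its top. Origin at the centre of its lower tip, z up. White cone, radius 5 mm at the tip, 8 mm at 8 to 9 mm up (flat locking shoulder on top), neck of radius 5.5 mm to 20 mm, shank of diameter 16 mm to 52 mm, orange flange of diameter 30 mm from 52 to 56 mm, orange ribbed head from 56 to 92 mm
- plug_grip (a point): Point on the plug's axis in the middle of the orange head, 74 mm above its tip. The head is 24 mm across. Held just above the flange, the plug cannot slip up through the fingers when it is pushed
- park_block: Fixed wooden block 56 x 56 x 54 mm with a through hole of diameter 18 mm in the middle, in which the plug is parked; origin at the centre of its underside
- manifold: Fixed aluminium air manifold; origin on the worktop under the axis of its upright fitting, z up. Block 58 mm (x) by 96 mm (y from -38 to +58), 24 mm high; the brass fitting of diameter 32 mm rises to 80 mm; a round black gauge of diameter 32 mm stands at y = +43 mm, its top at 66 mm; two short capped outlets point to -x
- mouth (a point): Centre of the fitting's mouth, 80 mm above the worktop, in the blue ring; axes as the manifold's. Vertical bore, diameter 18 mm. Sprung jaws inside snap over the plug's shoulder; their depth differs from fitting to fitting and cannot be seen: the plug locks with its tip 28 to 44 mm below the mouth. Passing them takes about 4 to 14 N and ends in a click (the force drops)
- valve (a joint): Sprung check valve at the bottom of the bore, pushed down by the plug's tip: 0 m = closed, about 0.004 = plug locked, 0.0052 = plug against a hard stop, 1.2 mm below where it locks (before the flange meets the mouth), where the force climbs steeply: 17 N means that it is fully home. A plug that is not locked is pushed back up by the valve's spring (2 to 4 N)
- collet (a joint): Ring that carries the jaws; 0 m at rest, rises by up to 0.0025 against a spring when a locked plug is pulled up (over 0.001 at a pull of about 5 N, its end at about 9 N); stays at 0 if the plug is not locked
- red_bottle: Loose paint bottle with red cap, diameter 25 mm, 73 mm tall; origin at the centre of its underside. Bystander
- black_bottle: Loose paint bottle with black cap, diameter 25 mm, 72 mm tall; origin at the centre of its underside. Bystander
- paint_pot: Loose round black paint pot, diameter 33 mm, 34 mm tall; origin at the centre of its underside. Bystander
- tree_figure: Loose dead-tree figure on a flat base 50 mm square, 65 mm tall; origin on its underside. Bystander
Not all that is in view belongs to the job. Of the things that look like the plug, the middle-sized one is meant. What is shaped like the manifold but green is not meant.

How it is judged:
By the outcome, as a careful person would: the job done as asked, in the order asked, and still so for the second after the job is handed in, with the robot touching nothing.
It also fails if it takes over 48 s, if anything falls off the work surface, if the arm or the gripper's body presses on something with over 40 N, if the wrist force passes 120 N, or if a joint passes its speed limit or range.

## Working session

There is one attempt and no reset: what is moved stays moved. The work goes in short steps, each a Python script; the robot and the scene stay as the last script left them, time stands still between calls to the robot, and variables do not carry over. Pictures are saved under pics/ and viewed, at most 10 in all, crops included, and the job is handed in when it is done.

```bash
ls; mkdir -p pics
python3 - <<'E'
from rig import env
import cv2,numpy as np
for n in ("scene","top"):
    p,d=env.read_camera(n); cv2.imwrite(f"pics/{n}.png",p[...,::-1]); np.save(f"pics/{n}.npy",d)
    print(n,env.camera_info(n))
print(env.camera_info("wrist")); s=env.get_state(); print(s); print(env.pinch_z)
E
```

```text
pics
scene {'K': array([[501.01184423,   0.        , 270.21261579],
       [  0.        , 501.01184423, 211.40717478],
       [  0.        ,   0.        ,   1.        ]]), 'rvec': array([ 2.02964659, -1.21626311,  0.52161542]), 'tvec': array([-0.38328288,  0.36094583,  0.59427779])}
top {'K': array([[543.02815136,   0.        , 283.11735519],
       [  0.        , 543.02815136, 198.55117517],
       [  0.        ,   0.        ,   1.        ]]), 'rvec': array([ 2.15220652, -2.218966  ,  0.07094444]), 'tvec': array([-0.12267051,  0.56214587,  0.96957202])}
{'K': array([[338.31551571,   0.        , 280.12399163],
       [  0.        , 338.31551571, 208.67522501],
       [  0.        ,   0.        ,   1.        ]]), 'tool_from_camera': array([[ 9.41818834e-04, -9.47907121e-01, -3.18545448e-01,
         8.14198857e-02],
       [ 9.99998713e-01,  4.79043926e-04,  1.53111111e-03,
         4.35111165e-04],
       [-1.29875386e-03, -3.18546480e-01,  9.47906353e-01,
        -7.00895086e-02],
       [ 0.00000000e+00,  0.00000000e+00,  0.00000000e+00,
         1.00000000e+00]])}
{'time': 0.1, 'q': array([-1.24118588,  0.68988447, -0.19452739,  1.56621831,  0.15727376,
        0.90250858, -0.21512183]), 'qvel': array([ 2.98085908e-03, -2.29528907e-03, -6.29764125e-04, -2.79414840e-03,
       -2.63930481e-05, -2.94046243e-04, -1.98039995e-03]), 'effort': array([-3.49831542e-03, -5.40599120e+01, -1.27150711e+00, -1.58985955e+01,
        9.40612983e-03,  4.42222881e-03,  3.04863121e-06]), 'ee_pos': array([0.18209033, 0.59741107, 0.30317988]), 'tcp_rot': array([-3.13996483e+00,  9.62070355e-05,  2.84582346e+00]), 'contact_force': array([0.01980317, 0.34224794, 0.25813705]), 'torque': array([-0.02845311, -0.02509294,  0.0066736 ]), 'grip_force': 0.0, 'finger_gap': 0.08528872937093458}
0.0539
```

View pics/scene.png

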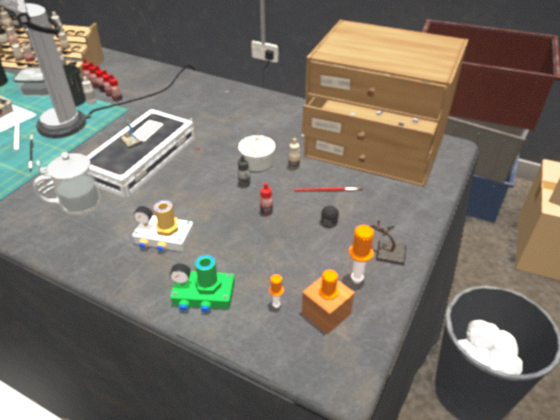

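View pics/top.png

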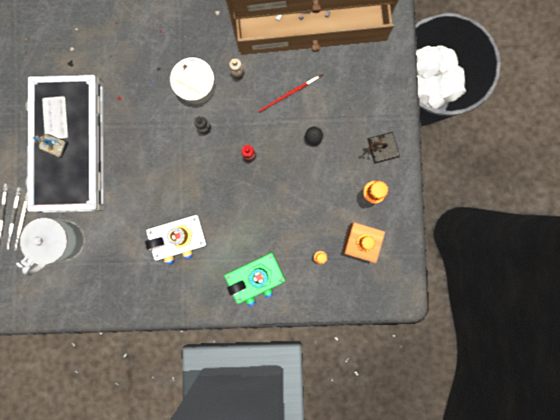

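Scene: plug candidates are small (277,290), one in the wooden block (329,290), and large (362,255). The one in the block is middle-sized and parked as described. Manifold candidates are silver (163,228) and green (203,285); the green one is excluded. I'll confirm both in one crop and measure them.

```bash
cat > h.py <<'E'
import numpy as np,cv2
from scipy.spatial.transform import Rotation as R
def world(uv,d,info,T=None):
    uv=np.atleast_2d(uv).astype(float);K=info["K"];d=np.asarray(d)
    c=np.c_[(uv[:,0]-K[0,2])/K[0,0]*d,(uv[:,1]-K[1,2])/K[1,1]*d,d]
    if T is not None: return c@T[:3,:3].T+T[:3,3]
    r=cv2.Rodrigues(info["rvec"])[0]
    return (c-info["tvec"])@r
def cloud(pd,info,T=None):
    p,d=pd; v,u=np.mgrid[:d.shape[0],:d.shape[1]]
    w=world(np.c_[u.ravel(),v.ravel()],d.ravel(),info,T).reshape(d.shape+(3,))
    w[d==0]=np.nan
    return w
def wristT(s,info):
    T=np.eye(4);T[:3,:3]=R.from_euler('xyz',s["tcp_rot"]).as_matrix();T[:3,3]=s["ee_pos"]
    return T@info["tool_from_camera"]
E
python3 - <<'E'
import cv2,numpy as np
from rig import env
from h import *
for n,boxes in (("top",{"plug":(345,222,386,264),"large":(360,175,392,207),"small":(310,248,330,268),"man":(144,215,208,266)}),("scene",{"plug":(300,265,355,330),"man":(130,195,195,255)})):
    p=cv2.imread(f"pics/{n}.png")[...,::-1];w=cloud((p,np.load(f"pics/{n}.npy")),env.camera_info(n))
    hsv=cv2.cvtColor(np.ascontiguousarray(p),cv2.COLOR_RGB2HSV)
    for k,(a,b,c,d) in boxes.items():
        x=w[b:d,a:c].reshape(-1,3);x=x[np.isfinite(x[:,2])]
        t=np.percentile(x[:,2],99.5);
        print(n,k,"ztop",t.round(3))
        for lo,hi in ((t-.006,t+.01),(.045,.06),(.055,.07),(.072,.088),(.015,.03)):
            m=x[(x[:,2]>lo)&(x[:,2]<hi)]
            if len(m)>4: print("  ",np.round((lo,hi),3),len(m),m.mean(0).round(4),m.min(0).round(3),m.max(0).round(3))
s=cv2.imread("pics/scene.png");t=cv2.imread("pics/top.png")
f=lambda i,a,b,c,d:cv2.resize(i[b:d,a:c],(390,290),interpolation=2)
cv2.imwrite("pics/crop.png",np.vstack([np.hstack([f(s,125,190,245,310),f(s,260,220,400,330)]),np.hstack([f(t,135,205,295,315),f(t,300,170,400,270)])]))
E
```

```text
top plug ztop 0.096
   [0.09  0.106] 138 [ 0.4752 -0.2794  0.0936] [ 0.464 -0.29   0.09 ] [ 0.486 -0.268  0.098]
   [0.045 0.06 ] 867 [ 0.4753 -0.2788  0.0538] [ 0.44  -0.314  0.045] [ 0.509 -0.245  0.06 ]
   [0.055 0.07 ] 236 [ 0.4746 -0.279   0.0568] [ 0.442 -0.314  0.055] [ 0.507 -0.246  0.069]
   [0.072 0.088] 22 [ 0.4757 -0.2729  0.08  ] [ 0.464 -0.282  0.073] [ 0.486 -0.269  0.087]
   [0.015 0.03 ] 24 [ 0.4886 -0.255   0.0236] [ 0.467 -0.262  0.015] [ 0.51  -0.248  0.03 ]
top large ztop 0.12
   [0.114 0.13 ] 211 [ 0.5616 -0.2977  0.1172] [ 0.549 -0.311  0.114] [ 0.574 -0.284  0.121]
   [0.055 0.07 ] 29 [ 0.5614 -0.2895  0.069 ] [ 0.544 -0.314  0.067] [ 0.58 -0.28  0.07]
   [0.072 0.088] 51 [ 0.5574 -0.2889  0.0767] [ 0.545 -0.305  0.072] [ 0.58  -0.279  0.087]
top small ztop 0.071
   [0.065 0.081] 71 [ 0.4513 -0.2022  0.0683] [ 0.444 -0.21   0.066] [ 0.459 -0.195  0.072]
   [0.045 0.06 ] 5 [ 0.4536 -0.1973  0.0522] [ 0.443 -0.202  0.045] [ 0.46  -0.194  0.057]
   [0.055 0.07 ] 74 [ 0.4514 -0.2025  0.0671] [ 0.443 -0.211  0.056] [ 0.459 -0.195  0.07 ]
top man ztop 0.082
   [0.07
[... 640 characters left out ...]
1 [ 0.4707 -0.2821  0.0575] [ 0.442 -0.312  0.055] [ 0.503 -0.246  0.07 ]
   [0.072 0.088] 111 [ 0.4691 -0.2815  0.0809] [ 0.465 -0.291  0.072] [ 0.481 -0.268  0.088]
   [0.015 0.03 ] 296 [ 0.4599 -0.2855  0.0228] [ 0.441 -0.314  0.015] [ 0.559 -0.244  0.03 ]
scene man ztop 0.082
   [0.076 0.092] 167 [0.4956 0.0454 0.0798] [0.481 0.031 0.076] [0.512 0.062 0.083]
   [0.045 0.06 ] 234 [0.4849 0.0621 0.0527] [0.474 0.03  0.045] [0.509 0.101 0.06 ]
   [0.055 0.07 ] 280 [0.4868 0.0647 0.0625] [0.474 0.03  0.055] [0.509 0.102 0.07 ]
   [0.072 0.088] 212 [0.4953 0.045  0.0786] [0.481 0.03  0.072] [0.512 0.062 0.083]
   [0.015 0.03 ] 998 [0.4831 0.0485 0.0234] [0.446 0.003 0.015] [0.533 0.104 0.03 ]
```

View pics/crop.png

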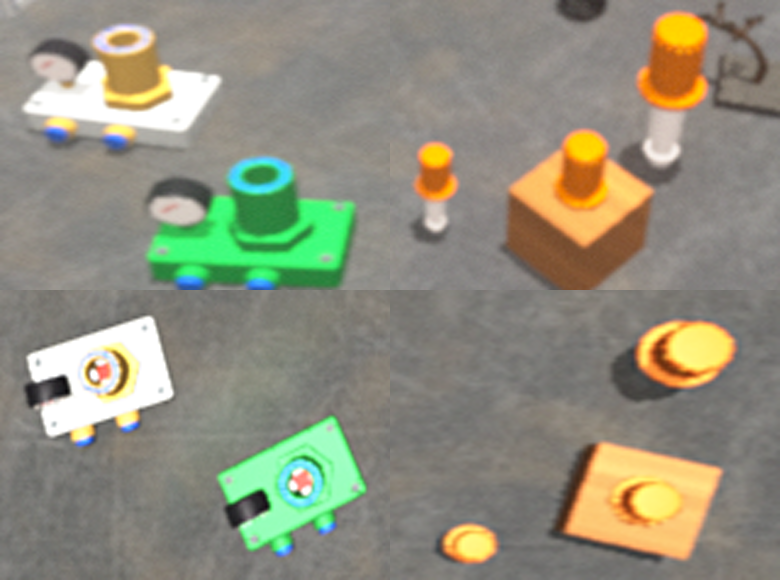

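Bottom-right and top-right panels confirm the block plug (top view pixel 367,243) as the middle one. The silver manifold (top view 177,238) is the right one. The heights (0.094 plug top, 0.080 mouth) and the sizes agree with the data. I'll approach now and take a wrist view for a closer fix.

Run:
```python
from rig import env
from h import *
for yaw in (2.41,2.41-np.pi):
    print(yaw,env.solve_ik([.475,-.279,.24],[np.pi,0,yaw]),env.solve_ik([.496,.0455,.30],[np.pi,0,yaw]))
yaw=min((2.41,2.41-np.pi),key=lambda y: 99 if (q:=env.solve_ik([.475,-.279,.24],[np.pi,0,y])) is None else abs(q-env.get_state()["q"]).max())
env.movep([.475,-.279,.24],[np.pi,0,yaw])
s=env.get_state();p=env.read_camera("wrist");print(s["time"],s["ee_pos"],s["tcp_rot"],s["contact_force"])
cv2.imwrite("pics/w1.png",p[0][...,::-1])
i=env.camera_info("wrist");w=cloud(p,i,wristT(s,i)).reshape(-1,3)
w=w[np.hypot(w[:,0]-.475,w[:,1]+.279)<.04]
for lo,hi in ((.088,.102),(.05,.06)):
    m=w[(w[:,2]>lo)&(w[:,2]<hi)];print(len(m),m.mean(0),m.min(0),m.max(0))
    print(cv2.minEnclosingCircle(m[:,:2].astype(np.float32)))
```

```text
2.41 [ 0.68178844  0.70103953 -0.39192302  1.84863515  0.40710915  0.67157865
  0.88952165] [-0.07974832  0.53136563 -0.16137884  1.94675892  0.13093332  0.67334975
  0.51743534]
-0.731592653589793 [-0.01639642  0.85851813  0.86933565  1.88481508 -0.88747869  0.84139101
 -0.97438242] [-0.76725005  0.78668945  1.08771843  1.9790694  -0.88071085  0.94933379
 -1.52340614]
3.3417 [ 0.47555407 -0.27819116  0.23985909] [-3.14098220e+00  3.59385206e-04 -7.29831562e-01] [-0.43447455 -0.63660724  0.68118239]
824 [ 0.47801177 -0.27978549  0.09352677] [ 0.46569959 -0.29035307  0.08803701] [ 0.48879548 -0.2678647   0.09586768]
((0.47721582651138306, -0.27911603450775146), 0.011763247661292553)
3677 [ 0.48040764 -0.28166048  0.05441537] [ 0.44211614 -0.31361015  0.05005087] [ 0.51127283 -0.24394825  0.05973508]
((0.47677165269851685, -0.2789711654186249), 0.03898787871003151)
```

Run:
```python
from rig import env
from h import *
o=[np.pi,0,-.7316]
x,y=.4768,-.2793
env.move_straight([x,y,.165],o,.15)
env.move_straight([x,y,.134],o,.06)
s=env.get_state();print(s["time"],s["ee_pos"],s["contact_force"])
env.grip(.0)
s=env.get_state();print(s["time"],s["ee_pos"],s["contact_force"],s["finger_gap"],s["grip_force"])
p=env.read_camera("wrist");cv2.imwrite("pics/w2.png",p[0][...,::-1])
env.move_straight([x,y,.215],None,.1)
s=env.get_state();print(s["time"],s["ee_pos"],s["contact_force"],s["finger_gap"],s["grip_force"])
env.movep([.496,.0455,.25],o)
env.hold(.3)
s=env.get_state();print(s["time"],s["ee_pos"],s["contact_force"],s["finger_gap"],s["tcp_rot"])
i=env.camera_info("wrist")
p=env.read_camera("wrist");cv2.imwrite("pics/w3.png",p[0][...,::-1])
w=cloud(p,i,wristT(s,i));np.save("pics/w3.npy",w)
for n in ("scene","top"):
    q=env.read_camera(n);cv2.imwrite(f"pics/{n}2.png",q[0][...,::-1]);np.save(f"pics/{n}2.npy",q[1])
q=cv2.imread("pics/scene2.png");print(env.get_state()["time"])
cv2.imwrite("pics/v.png",np.hstack([cv2.resize(cv2.imread("pics/w3.png"),(400,300)),cv2.resize(q[120:270,80:280],(400,300))]))
w=w.reshape(-1,3)
m=w[(np.hypot(w[:,0]-.496,w[:,1]-.0455)<.022)&(w[:,2]>.074)&(w[:,2]<.088)];print(len(m),m.mean(0),m.min(0),m.max(0),cv2.minEnclosingCircle(m[:,:2].astype(np.float32)))
```

```text
4.7083 [ 0.4769033  -0.27954023  0.13431763] [-0.06176698 -0.01624974 -0.0557355 ]
5.3167 [ 0.47686531 -0.27941778  0.134278  ] [0.14265541 0.34173301 2.98897876] 0.020141715973802907 58.56479465961456
6.325 [ 0.47660369 -0.27892156  0.21444936] [ 0.63574704 -0.08688011 -0.60105795] 0.020208576381608227 58.582980036735535
7.8667 [0.4961173  0.04465362 0.25001076] [ 0.10549763 -0.64663636 -2.13818233] 0.020278469457410263 [ 3.14149118e+00 -2.20510608e-04 -7.33144416e-01]
8.0167
891 [0.49979159 0.04584168 0.07944044] [0.48268138 0.03145785 0.07406428] [0.51359358 0.06334702 0.08254371] ((0.49808821082115173, 0.04732729494571686), 0.016046786680817604)
```

View pics/v.png

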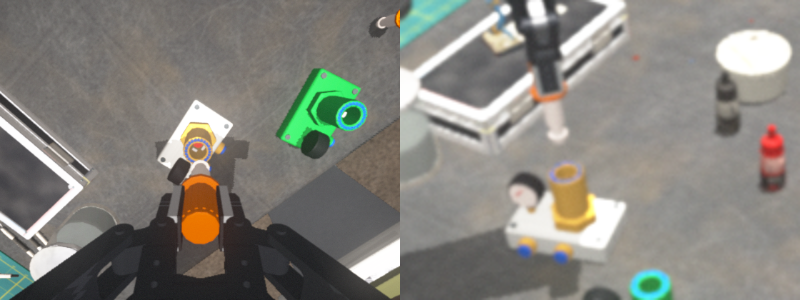

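The wrist view shows the plug held in the fingers above the silver manifold (mouth at about 198,148 in the left panel). The scene crop may show the plug tilted slightly, so I'll fit the plug axis and the fitting axis (both cylinders) per camera, using the clouds already taken.

Run:
```python
from rig import env
from h import *
from scipy.optimize import least_squares
def axis(pts,c0,r,z0):
    f=lambda a:np.hypot(pts[:,0]-a[0]-a[2]*(pts[:,2]-z0),pts[:,1]-a[1]-a[3]*(pts[:,2]-z0))-r
    s=least_squares(f,[*c0,0,0],loss="soft_l1",f_scale=.001);return s.x,np.median(abs(s.fun))
C={"wrist":np.load("pics/w3.npy")}
for n in ("scene","top"):C[n]=cloud((cv2.imread(f"pics/{n}2.png"),np.load(f"pics/{n}2.npy")),env.camera_info(n))
C["all"]=np.vstack([C["wrist"].reshape(-1,3),C["scene"].reshape(-1,3)])
for n,w in C.items():
    w=w.reshape(-1,3);g=np.hypot(w[:,0]-.497,w[:,1]-.046);z=w[:,2]
    for k,lo,hi,r,z0,gm in (("shank",.140,.168,.008,.118,.02),("fitting",.05,.077,.016,.08,.021),("tip",.112,.136,0,0,.02),("flange",.165,.178,0,0,.02)):
        m=w[(g<gm)&(z>lo)&(z<hi)]
        if len(m)<15: print(n,k,len(m));continue
        if r: a,e=axis(m,(.497,.046),r,z0);print(n,k,len(m),a.round(4),"res",e.round(4))
        else: print(n,k,len(m),m.min(0).round(4),m.max(0).round(4))
    m=w[(g<.022)&(z>.076)&(z<.086)]
    if len(m)>15:
        f=least_squares(lambda a:np.maximum(np.hypot(m[:,0]-a[0],m[:,1]-a[1])-.016,0)+np.minimum(np.hypot(m[:,0]-a[0],m[:,1]-a[1])-.009,0),[.497,.046],loss="soft_l1",f_scale=.0005);print(n,"ring",len(m),f.x.round(4))
```

```text
wrist shank 246 [ 4.961e-01  4.530e-02  3.100e-03 -2.000e-04] res 0.0001
wrist fitting 607 [ 0.4976  0.0413 -0.03    0.0651] res 0.0029
wrist tip 193 [0.4908 0.0375 0.1195] [0.5045 0.0523 0.1331]
wrist flange 680 [0.4917 0.03   0.1698] [0.5114 0.0506 0.178 ]
wrist ring 840 [0.4981 0.0472]
scene shank 119 [ 0.4972  0.0454 -0.028   0.0015] res 0.0006
scene fitting 251 [ 0.4965  0.0465 -0.0682 -0.0496] res 0.001
scene tip 61 [0.4882 0.0377 0.1193] [0.5014 0.0519 0.1358]
scene flange 66 [0.481  0.0278 0.165 ] [0.507  0.057  0.1779]
scene ring 162 [0.4967 0.0463]
top shank 1
top fitting 78 [ 0.4961  0.0469 -0.0032  0.0286] res 0.0005
top tip 4
top flange 21 [0.497  0.0294 0.1666] [0.5064 0.036  0.176 ]
top ring 106 [0.4966 0.046 ]
all shank 365 [ 4.964e-01  4.540e-02 -8.200e-03  2.000e-04] res 0.0002
all fitting 858 [ 0.4973  0.0455 -0.0807 -0.0564] res 0.0018
all tip 254 [0.4882 0.0375 0.1193] [0.5045 0.0523 0.1358]
all flange 746 [0.481  0.0278 0.165 ] [0.5114 0.057  0.178 ]
all ring 1002 [0.4977 0.0469]
```

The plug is upright. The per-camera offset from plug to mouth is about (+1.3, +1.5) mm, within the cone's capture range. I'll insert with force feedback.

Run:
```python
from rig import env
from h import *
p=np.array([.4974,.0461,.216])
env.move_straight(p,[np.pi,0,-.7316],.1);env.hold(.3)
F0=np.mean([(env.hold(.05),env.get_state()["contact_force"])[1] for _ in range(4)],0)
print("tare",F0,env.get_state()["ee_pos"])
peak=0;click=False;home=0;log=[]
while p[2]>.16:
    tip=.212-p[2]
    st=.001 if tip<.026 else .0004
    p[2]-=st; env.move_straight(p,None,.02 if tip<.026 else .01)
    s=env.get_state();F=s["contact_force"]-F0
    lat=F[:2]; 
    if np.hypot(*lat)>1.5 and tip>0: p[:2]+=np.clip(lat*1e-4,-.0003,.0003)
    log.append((s["time"],(.212-s["ee_pos"][2])*1e3,*F,p[0],p[1]))
    peak=max(peak,F[2])
    if tip>.024 and peak>4 and F[2]<peak-3: click=True
    if F[2]>(17.5 if click else 21): break
    if np.hypot(*lat)>12 or s["time"]>36: break
print("click",click,"peak",peak)
print("t  depth  F  xy")
for i,l in enumerate(log):
    if i%3==0 or l[1]>26: print(*np.round(l,4 ) if 0 else [f"{v:.2f}" for v in l[:5]],f"{l[5]:.4f} {l[6]:.4f}")
np.save("pics/F0.npy",F0);print(env.get_state()["ee_pos"])
```

```text
tare [-0.06486829  0.05366743 -0.45101072] [0.49744402 0.04612919 0.21613285]
click True peak 19.988724594652158
t  depth  F  xy
9.26 -2.93 -0.44 0.08 -1.39 0.4974 0.0461
10.01 0.07 0.09 1.05 0.62 0.4974 0.0461
10.76 3.06 0.96 -1.04 -0.87 0.4974 0.0461
11.51 6.06 -0.87 0.66 0.97 0.4974 0.0461
12.26 9.04 -0.40 0.51 0.46 0.4974 0.0461
13.01 12.04 -0.01 -0.03 0.03 0.4975 0.0460
13.76 15.05 -0.23 0.77 -0.72 0.4975 0.0460
14.51 18.05 -0.37 -0.55 -0.17 0.4975 0.0460
15.26 21.04 0.31 -0.72 0.20 0.4975 0.0460
16.01 24.05 0.82 0.88 0.71 0.4975 0.0460
16.76 26.35 1.01 0.72 1.96 0.4975 0.0460
17.01 26.76 -0.07 0.72 1.85 0.4975 0.0460
17.26 27.20 1.12 0.82 1.68 0.4975 0.0460
17.51 27.61 1.51 0.79 1.50 0.4976 0.0460
17.76 28.03 0.60 1.79 2.26 0.4977 0.0462
18.01 28.39 0.15 0.65 2.80 0.4977 0.0462
18.26 28.77 -0.20 0.37 3.78 0.4977 0.0462
18.51 29.17 0.80 0.25 3.22 0.4977 0.0462
18.76 29.59 0.78 0.37 4.00 0.4977 0.0462
19.01 30.00 0.64 0.38 3.64 0.4977 0.0462
19.26 30.40 -0.63 -0.07 3.60 0.4977 0.0462
19.51 30.73 -0.76 1.04 5.50 0.4977 0.0462
19.76 31.05 0.90 1.14 5.48 0.4977 0.0462
20.01 31.42 -0.62 0.04 5.89 0.4977 0.0462
20.26 31.77 -0.65 0.74 6.63 0.4977 0.0462
20.51 32.34 -0.58 0.08 6.54 0.4977 0.0462
20.76 32.80 -0.52 1.23 4.87 0.4977 0.0462
21.01 33.20 0.46 0.19 5.56 0.4977 0.0462
21.26 33.57 -1.11 1.34 5.65 0.4976 0.0463
21.51 33.97 0.19 0.40 5.87 0.4976 0.0463
21.76 34.71 1.41 0.68 1.19 0.4977 0.0464
22.01 34.80 0.48 0.82 2.66 0.4977 0.0464
22.26 35.14 0.49 0.30 3.96 0.4977 0.0464
22.51 35.56 -0.52 0.25 3.89 0.4977 0.0464
22.76 35.96 -0.75 0.41 5.30 0.4977 0.0464
23.01 36.03 -0.21 -0.06 7.97 0.4977 0.0464
23.26 36.06 -0.90 -0.11 12.66 0.4977 0.0464
23.51 36.13 -1.91 -0.17 17.06 0.4975 0.0464
23.76 36.19 -2.23 -0.24 19.99 0.4973 0.0464
[0.4978164  0.04600429 0.17581231]
```

Clear click at 34.7 mm, then the hard stop at 36.1 mm with 20 N. Now the tug test, then relax and release.

Run:
```python
from rig import env
from h import *
F0=np.load("pics/F0.npy");p=env.get_state()["ee_pos"].copy();p[:2]=.4976,.0462
p[2]-=.0006
def f(): return np.mean([(env.hold(.03),env.get_state()["contact_force"])[1] for _ in range(3)],0)-F0
def step(dz,v=.01):
    p[2]+=dz;env.move_straight(p,None,v);F=f();s=env.get_state()
    print(f"{s['time']:.2f} depth {(.212-s['ee_pos'][2])*1e3:.2f} F",F.round(2),flush=True);return F[2]
F=0;n=0
while F>-9.8 and n<25:
    F=step(.0005 if F>-6 else .0003);n+=1
    if env.get_state()["ee_pos"][2]>.182: break
env.hold(.5);print("held",f(),env.get_state()["ee_pos"],env.get_state()["finger_gap"])
while F<-2 and n<45: F=step(-.0006);n+=1
env.grip(.085);s=env.get_state();print(s["time"],s["finger_gap"],s["contact_force"]-F0)
```

```text
24.14 depth 36.00 F [-0.66  0.19  8.34]
24.49 depth 35.86 F [0.38 0.89 5.64]
24.84 depth 35.32 F [0.54 1.01 3.74]
25.19 depth 34.82 F [1.22 1.42 3.22]
25.54 depth 34.55 F [ 1.61  1.02 -1.91]
25.89 depth 33.93 F [ 1.69  1.23 -3.83]
26.24 depth 33.38 F [ 1.64  1.48 -5.6 ]
26.59 depth 32.87 F [ 1.64  1.92 -6.4 ]
26.94 depth 32.55 F [ 2.07  1.57 -7.29]
27.29 depth 32.25 F [ 1.67  1.61 -7.74]
27.64 depth 31.96 F [ 2.03  1.41 -8.45]
27.99 depth 31.79 F [  2.07   1.82 -12.01]
held [  2.02820202   1.84071042 -14.81825057] [0.49748654 0.04626467 0.18031087] 0.020350425180153283
28.94 depth 31.93 F [ 1.08  1.69 -8.84]
29.29 depth 32.63 F [ 0.9   1.47 -7.07]
29.64 depth 33.29 F [ 0.42  2.17 -5.17]
29.99 depth 33.89 F [ 0.42  1.82 -4.17]
30.34 depth 34.50 F [ 0.5   1.54 -2.22]
30.69 depth 34.85 F [-1.01  1.51  3.19]
31.3333 0.0850796670896699 [-0.28089196  0.09697892  0.13410238]
```

It held: the force reached the collet's end and did not break away. It settled at 14.8 N, above the 10 N intended. The plug is released, so I'll retreat and look.

Run:
```python
from rig import env
from h import *
p=env.get_state()["ee_pos"].copy();p[2]+=.12
env.move_straight(p,None,.12);env.hold(.2)
s=env.get_state();q=env.read_camera("scene");i=env.camera_info("wrist");w=cloud(env.read_camera("wrist"),i,wristT(s,i)).reshape(-1,3)
m=w[np.hypot(w[:,0]-.498,w[:,1]-.0465)<.022];t=np.nanpercentile(m[:,2],99);h=m[m[:,2]>t-.006]
print(s["time"],s["contact_force"],"top z",t,"c",h.mean(0),"expected",.08-.0349+.092)
cv2.imwrite("pics/end.png",cv2.resize(q[0][60:340,80:440,::-1],(720,560)))
```

```text
32.6833 [ 0.15963385  0.45114216 -0.26166736] top z 0.3080382245229959 c [0.50628451 0.03893369 0.30511098] expected 0.1371
```

View pics/end.png

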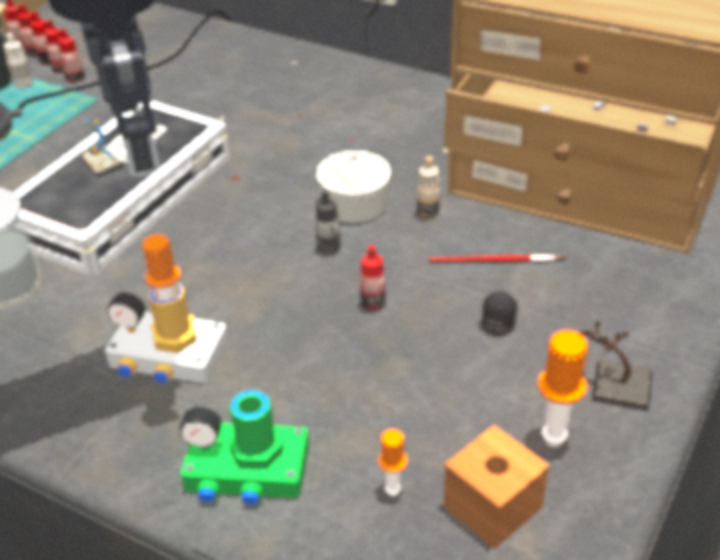

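The plug stands upright in the silver manifold's fitting (crop 163,275), with a short stretch of shank showing, as a 35 mm depth should leave. The bystanders are where they were and the gripper is clear. The height figure in that printout picked up the gripper's own fingers, so I disregard it.

```bash
python3 -c "
from rig import env
print(env.sign_off())"
```

```text
the job is handed in; nothing more can be done
None
```

The job is handed in: the plug clicked in at 34.7 mm and was pressed fully home at 36.1 mm with 20 N, it held an upward tug that peaked near 15 N (10 N was intended), and it was released at about 31 s with the bystanders where they stood.

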